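# Set the depth stop on a walnut seal and lock it

## Robot

A 6-joint arm with a two-finger parallel gripper is mounted at the origin on the work surface. World frame = base frame: x ahead of the robot, y to its left, z up, the work surface at z = 0. Lengths are in mm, angles in degrees, forces in N, time in s.
With the tool pointing down it reaches from about 375 to 925 mm from the base axis. Payload 5.7 kg.
Tool frame: the origin (TCP) lies midway between the tips of the shut fingers; the grasp point (between the pads) lies 19 mm behind it; z points along the fingers, y is the line along which they close (so a half turn about z gives the same grasp; the last joint's range is limited). The gripper opens to 88 mm and grips with 3 to 60 N. Pads are 20 mm wide; open, the fingers measure 115 mm over their backs; the gripper's body (75 mm by 178 mm) begins 61 mm behind the grasp point.
Start: joints at [-82.34, 20.558, 86.54, -0, 72.909, -6.595], TCP at [147.731, -581.496, 222.623] pointing down, gripper open.
Joint ranges: [-170.27, 170.27], [-57.76, 135], [12.27, 136.19], [-55.21, 235.2], [11.17, 155.16], [-170.74, 170.74]. Speed limits (degrees/s): [136.94, 136.94, 180, 180, 180, 180].

## Interface

Orientations are given as [roll, pitch, yaw] about the fixed x, y, z axes, in that order (R = Rz(yaw) Ry(pitch) Rx(roll)).
In Python, from cell import robot, imaging gives the robot as it stands.
- The arm moves only by the tool arm_command, never from a script. Its argument "motion" is one flat list of numbers, 7 for each row, row after row: the shift along the tool's x, y, z in m, then the turn, a rotation vector about the tool's x, y, z in degrees, then the gripper command: -1 is shut, 1 is fully open, values between are in proportion. In form: [tx, ty, tz, rx, ry, rz, hand, tx, ty, tz, rx, ry, rz, hand, ...]. A call has 1 to 12 rows; each row is the pose to reach, as a shift and turn from the pose commanded when the call began, along the tool's axes at that moment; what a row does not reach only later rows make up. A row lasts 1/10 s, in which the tool goes at most 50 mm and 8.59 degrees, less where a joint would pass 70% of its speed; a pose out of reach is approached as far as the arm can. A call with a gripper value outside its range is refused whole. The fingers move at their own pace and stop on an object; the grip force is fixed at half the most. Time passes only in rows, so rows that repeat a pose let the fingers close. It gives the time, the measured TCP pose, the force, the opening and the grip force at its end, in the units of the state.
- robot.get_obs(): the state, without advancing time (a new reading comes with each control period).
- imaging.capture(name): name is "side" or "top" or "wrist"; returns a dict with "image" (400x640x3 uint8, red, green, blue), "depth" (400x640 float32, mm along the optical axis (not along the pixel's ray), 0 where there is no reading), "fx", "fy", "cx", "cy" (pixels), "k1" (the pictures are not rectified: a ray, as slopes to the right and down, at radius r is drawn at 1 + k1 r^2 times it, then the intrinsics apply), "rvec" (rotation vector, rad) and "tvec" (3), from world to camera coordinates, as OpenCV has them. Camera axes: x right, y down, z forward; pixel columns grow to the right and rows downward; lengths in mm; the calibration is good to about 2 mm. A picture is of the moment at which its call begins.
- robot.sign_off(): hands the job in; it is judged then, once.
The state is a dict: "time": time; "joints": joint angles; "dq": joint speeds; "joint_torque": joint torques, N m; "eef_pos": TCP position; "tool_rot": TCP orientation; "wrist_force": force on the tool from outside, world axes, zero at the start; "torque": the same for the moment, N m; "opening": opening from 0.0 (shut) to 1.0 (fully open); "grasp_force": force on a finger pad.
Only numpy, scipy, OpenCV 4.12 (cv2) and the standard library are available. Lean on these libraries where they do the work, as an engineer would, in place of code of your own. Each camera call takes 0.05 s, during which the arm holds its last target. There are 200 camera calls.

## Task

Set the depth stop to the walnut seal, so that the next seals can be clamped at the same height: by its knob, lower the stop rod gently until its foot rests on top of the seal, never pressing the seal with more than 10 N. Then swing the clamp lever down until it is tight, so that the rod is locked with its foot still resting on the seal, and let go. Leave the jar, the two loose seals and the brush rest where they are.

Things in the scene. Friction and masses are not known exactly. Their poses are not given: they have to be found in the camera images.
- stop_stand: Stop stand, screwed to the shelf: grey base plate 190 x 124 x 14 mm; steel column 24 mm thick, 212 mm high; on it a fixed aluminium arm ending in a split clamp head 34 x 36 mm, 144 to 170 mm above the shelf, in which the upright stop rod slides. Origin: shelf level, straight below the rod; z up, +x from the rod to the column (85 mm away), +y to the lever's side.
- stop_rod: Depth stop: steel rod 10 mm thick, soft rubber foot 16 mm wide at its lower end, knurled brass knob 26 mm wide and 18 mm high at its top. Origin: centre of the foot's underside, z up. Slides down up to 58 mm from its top place (foot 130 mm above the shelf). Weighs 0.15 kg; 4 N of drag holds it where it is left, 2.5 N moves it down. The rubber gives 1 mm for 6 N.
- knob_top (a point): Centre of the flat top of the rod's knob, 124 mm above the foot's underside (the knob's own underside: 106 mm). The knob can be pushed from above or gripped by its sides. At its height nothing stands within 60 mm of its axis but the open lever's end, on the stand's -x, +y side.
- seal_clamp: Aluminium screw clamp on the base plate, 130 mm long, jaws 56 mm high, gripping an upright walnut seal, 36 x 36 mm, under the rod. Origin: centre of the clamp's underside (14 mm above the shelf), below the seal's axis, which is within 6 mm of the rod's. The seal's flat top is 62 to 94 mm above this origin; how high differs from start to start and is not measured: feel or see it.
- clamp_lever (a joint): Lever angle, rad: 0 = open, pointing along the stand's -x and 0.733 rad (42 degrees) up; grows as its end swings down; level at 0.733; stops at 1.1. Starts at 0 to 0.2. Friction 0.25 N m (4 N at its end); from 0.45 it draws the head tight on the rod and the torque rises to about 0.6 N m at 1.1. Tight (rod locked) from 0.75 on. It stays where left, springing back about 0.1.
- lever_end (a point): Centre of the ball, 16 mm across, at the end of the clamp lever, a dark steel bar 10 mm thick on the +y side of the head. The ball is 64 mm from the turning axis and moves in an upright plane, 25.5 mm to the +y side of the rod's axis. It can be pushed down from above.
- lever_pivot (a point): Point on the lever's turning axis (level, along the stand's y) in the plane in which the ball moves: in the stand's frame 28 mm to -x, 25.5 mm to +y, 157 mm above the shelf.
- seal_jar_mid (a point): Bystander: white ceramic seal jar with hinged lid, 70 mm across, 72 mm high, 0.35 kg; this point is on its axis 30 mm up.
- green_seal_mid (a point): Bystander: greenish soapstone seal standing upright, 24 x 24 x 62 mm; this point is its centre.
- grey_seal_mid (a point): Bystander: grey soapstone seal standing upright, 30 x 30 x 48 mm; this point is its centre.
- brush_rest_mid (a point): Bystander: bamboo brush rest with five peaks, 30 x 120 x 36 mm; this point is on its middle, 18 mm up.

How it is judged:
By the outcome, as a careful person would: the job done as asked, in the order asked, and still so for the second after the job is handed in, with the robot touching nothing.
It also fails if it takes over 48 s, if anything falls off the work surface, if the arm or the gripper's body presses on something with over 40 N, if the wrist force passes 120 N, or if a joint passes its speed limit or range.

## Working session

There is one attempt and no reset: what is moved stays moved. The work goes in short steps, Python scripts to look and compute and a tool call to move; the robot and the scene stay as the last step left them, time stands still between calls to the robot, and variables do not carry over. Pictures are saved under pics/ and viewed, at most 10 in all, crops included, and the job is handed in when it is done.

Besides the shell and the picture viewer there is one more tool, called after "Request:" by a JSON object that holds its "method" and its "body". arm_command: Moves the arm, as the interface text tells. Its arguments: {"type":"object","properties":{"motion":{"type":"array","items":{"type":"number"}}},"required":["motion"]}

```bash
mkdir -p pics; cat > h.py <<'E'
import numpy as np, cv2
from cell import robot, imaging
def cap(n,save=None):
    c=imaging.capture(n)
    if save: cv2.imwrite('pics/'+save,c['image'][:,:,::-1])
    return c
def ray(c,u,v):
    x,y=(u-c['cx'])/c['fx'],(v-c['cy'])/c['fy']
    a,b=x,y
    for _ in range(20):
        s=1+c['k1']*(a*a+b*b); a,b=x/s,y/s
    R=cv2.Rodrigues(np.array(c['rvec'],float))[0]; t=np.array(c['tvec'],float).ravel()
    return -R.T@t, R.T@np.array([a,b,1.]),
def onz(c,u,v,z):
    o,d=ray(c,u,v); return o+d*(z-o[2])/d[2]
def dep(c,u,v):
    o,d=ray(c,u,v); return o+d*float(c['depth'][int(v),int(u)])
def proj(c,p):
    R=cv2.Rodrigues(np.array(c['rvec'],float))[0]; q=R@np.array(p,float)+np.array(c['tvec'],float).ravel()
    a,b=q[:2]/q[2]; s=1+c['k1']*(a*a+b*b); return a*s*c['fx']+c['cx'],b*s*c['fy']+c['cy']
E
python3 - <<'E'
from h import *
import pickle
cs={n:cap(n,n+'0.png') for n in('side','top')}
pickle.dump(cs,open('c0.pkl','wb'))
for n,c in cs.items(): print(n,ray(c,320,200))
o=robot.get_obs();print(o)
E
```

```text
side (array([211.80744704, 542.3275225 , 777.745745  ]), array([ 0.36764432, -0.63827022, -0.67635606]))
top (array([414.96047615,  -3.36635356, 923.40107203]), array([ 0.13849637, -0.00191849, -0.99040698]))
{'time': 0.1, 'joints': array([-8.23390642e+01,  2.05947683e+01,  8.65917976e+01,  1.24487172e-03,
        7.29087225e+01, -6.59455675e+00]), 'dq': array([ 0.04911036, -0.17981997, -0.16602469,  0.11776202,  0.0513745 ,
        0.03359026]), 'joint_torque': array([ 1.02329886e-04, -5.16358459e+01, -2.71404934e+01,  6.76425453e-02,
        2.76069890e-02, -3.48354331e-05]), 'eef_pos': array([ 147.66719928, -580.90884265,  221.89024408]), 'tool_rot': array([-1.79905479e+02, -1.21245948e-02,  1.42551157e+01]), 'wrist_force': array([-0.58843124, -0.05083344,  0.00242512]), 'torque': array([ 0.01960448, -0.02590641, -0.01412531]), 'grasp_force': 0.0, 'opening': 0.9997562627406209}
```

View pics/side0.png

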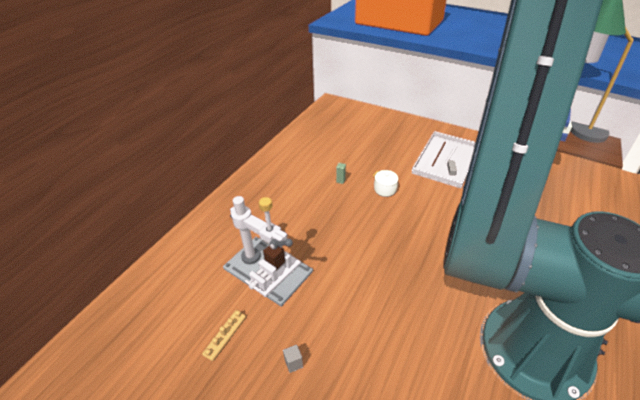

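View pics/top0.png

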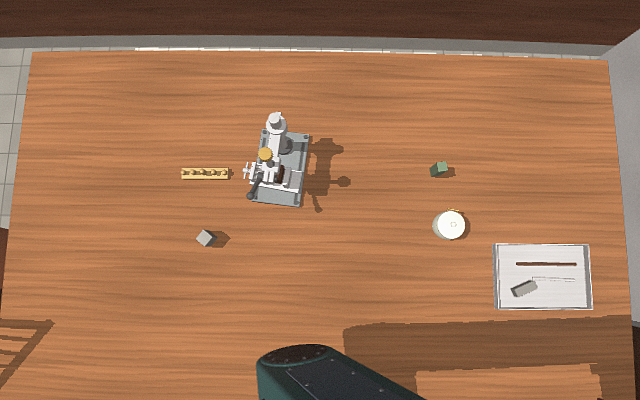

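The side view shows the knob at (265,203), the column at (240,205), the lever's end near (290,241). In the top view the knob is at (265,153), the column top at (276,117) and the lever ball near (250,196). So the stand's +x is roughly world +x.

```bash
python3 - <<'E'
from h import *
import pickle
cs=pickle.load(open('c0.pkl','rb'))
def knob(c,box):
    u0,v0,u1,v1=box
    h=cv2.cvtColor(c['image'][v0:v1,u0:u1],cv2.COLOR_RGB2HSV)
    m=cv2.inRange(h,(18,140,110),(32,255,255))
    n,l,s,ce=cv2.connectedComponentsWithStats(m); i=1+np.argmax(s[1:,4])
    return s[i],ce[i]+[u0,v0]
for n,b in(('top',(250,135,285,170)),('side',(250,190,285,220))):
    s,p=knob(cs[n],b); print(n,s,p,'z254',onz(cs[n],*p,254),'dep',dep(cs[n],*p))
T=cs['top'];S=cs['side']
print('col top',onz(T,276,117,212),'ball',onz(T,250,196,200),dep(T,250,196),dep(S,290,241))
for n,c,b in(('top',T,(230,100,330,220)),('side',S,(215,185,325,305))):
    im=c['image'][b[1]:b[3],b[0]:b[2],::-1]
    cv2.imwrite(f'pics/z_{n}.png',cv2.resize(im,None,fx=4,fy=4,interpolation=cv2.INTER_CUBIC))
a=cv2.imread('pics/z_top.png');b=cv2.imread('pics/z_side.png')
h=480;cv2.imwrite('pics/z.png',np.hstack([cv2.resize(a,(360,432)),cv2.resize(b,(440,432+48))[:432]]) )
E
```

```text
top [ 9 12 13  8 22] [265.40909091 149.27272727] z254 [602.69681083  98.70769566 254.        ] dep [603.59550694  99.19632536 250.79556898]
side [  9   7  13  14 128] [265.171875 203.6875  ] z254 [587.60722445 108.26430441 254.        ] dep [590.41371356 105.0227014  250.08864397]
col top [681.64043838  86.20808732 212.        ] ball [522.02933293 134.24771395 200.        ] [521.35062655 133.37538236 204.58561847] [517.42750476 133.72048158 205.47474827]
```

View pics/z.png

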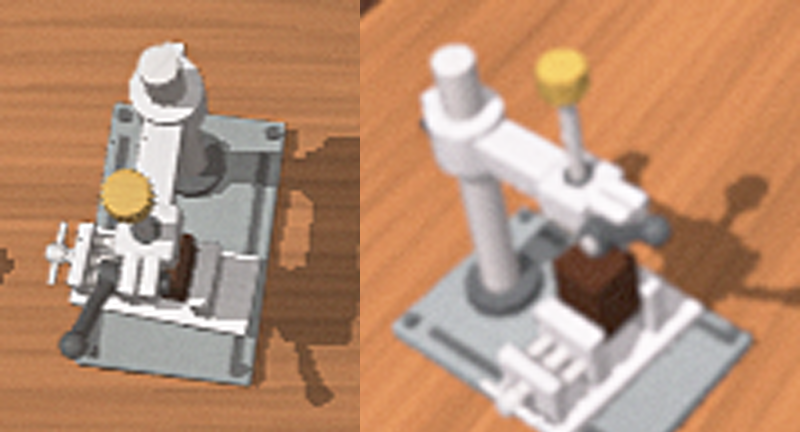

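The crop shows knob top at (265.3,153.9), column top at (275,117.5), ball at (249.7,195.6) in the top picture, and the knob's top face at (265.5,200.5) in the side one; the lever end sits beyond the head on the -x,+y side.

```bash
python3 - <<'E'
from h import *
import pickle
cs=pickle.load(open('c0.pkl','rb'));T=cs['top'];S=cs['side']
def tri(a,b):
    (o1,d1),(o2,d2)=ray(T,*a),ray(S,*b)
    k=np.linalg.lstsq(np.c_[d1,-d2],o2-o1,rcond=None)[0]
    p,q=o1+k[0]*d1,o2+k[1]*d2; return ((p+q)/2).round(1),np.linalg.norm(p-q).round(1)
print('knob',tri((265.3,153.9),(265.5,200.5)),onz(T,265.3,153.9,254),onz(S,265.5,200.5,254))
c=tri((275,117.5),(215+95/4,185+54/4));print('col',c,onz(T,275,117.5,212))
k=tri((265.3,153.9),(265.5,200.5))[0]
d=c[0]-k;print('yaw,dist',np.degrees(np.arctan2(d[1],d[0])),np.hypot(*d[:2]))
print('ball',tri((249.7,195.6),(215+294/4,185+230/4)))
# plate corners at z=14
for n,C,f in(('T',T,lambda u,v:(230+u/3.6,100+v/3.6)),('S',S,lambda u,v:(215+(u-360)/4,185+v/4))):
    pts=[(113,103),(285,125),(250,385),(78,364)] if n=='T' else [(524,210),(751,338),(392,325)]
    for p in pts: print(n,onz(C,*f(*p),14).round(1))
E
```

```text
knob (array([594. ,  98.7, 252.2]), np.float64(0.6)) [593.81018317  98.59484738 254.        ] [592.40428251 100.23612104 254.        ]
col (array([679.3,  87.6, 212.8]), np.float64(2.0)) [680.56349012  88.18671495 212.        ]
yaw,dist -7.41417788563144 86.01918390684716
ball (array([522. , 134.5, 199.7]), np.float64(1.9))
T [724.3 147.6  14. ]
T [709.8  25.   14. ]
T [524.   45.6  14. ]
T [536.8 165.   14. ]
S [706.   29.2  14. ]
S [521.2  49.3  14. ]
S [722.5 146.7  14. ]
```

Request:
{"method": "arm_command", "body": {"motion": [0.6, -0.55, -0.107, 0, 0, 21.5, -1, 0.6, -0.55, -0.107, 0, 0, 21.5, -1, 0.6, -0.55, -0.107, 0, 0, 21.5, -1, 0.6, -0.55, -0.107, 0, 0, 21.5, -1, 0.6, -0.55, -0.107, 0, 0, 21.5, -1, 0.6, -0.55, -0.107, 0, 0, 21.5, -1, 0.6, -0.55, -0.107, 0, 0, 21.5, -1, 0.6, -0.55, -0.107, 0, 0, 21.5, -1, 0.6, -0.55, -0.107, 0, 0, 21.5, -1, 0.6, -0.55, -0.107, 0, 0, 21.5, -1, 0.6, -0.55, -0.107, 0, 0, 21.5, -1, 0.6, -0.55, -0.107, 0, 0, 21.5, -1]}}

```text
time: 1.3
eef_pos: [474.3, -81.9, 301.0]
tool_rot: [180.0, 0.0, -7.2]
wrist_force: [1.2, -0.5, 0.0]
opening: 0.006
grasp_force: 0.0
```

Request:
{"method": "arm_command", "body": {"motion": [0.08, -0.16, 0.0, 0, 0, 0, -1, 0.08, -0.16, 0.0, 0, 0, 0, -1, 0.08, -0.16, 0.0, 0, 0, 0, -1, 0.08, -0.16, 0.0, 0, 0, 0, -1, 0.08, -0.16, 0.0, 0, 0, 0, -1, 0.08, -0.16, 0.0, 0, 0, 0, -1, 0.08, -0.16, 0.0, 0, 0, 0, -1]}}

```text
time: 2.0
eef_pos: [572.5, 63.9, 300.6]
tool_rot: [180.0, 0.1, -7.3]
wrist_force: [0.6, -0.3, 0.1]
opening: 0.003
grasp_force: 0.0
```

Request:
{"method": "arm_command", "body": {"motion": [0.0165, -0.0345, 0.0, 0, 0, 0, -1, 0.0165, -0.0345, 0.02, 0, 0, 0, -1, 0.0165, -0.0345, 0.037, 0, 0, 0, -1, 0.0165, -0.0345, 0.037, 0, 0, 0, -1, 0.0165, -0.0345, 0.037, 0, 0, 0, -1, 0.0165, -0.0345, 0.037, 0, 0, 0, -1]}}

```text
time: 2.6
eef_pos: [594.4, 96.1, 265.1]
tool_rot: [-180.0, -0.1, -7.3]
wrist_force: [0.4, -0.4, 0.5]
opening: 0.007
grasp_force: 0.0
```

```bash
python3 - <<'E'
from h import *
c=cap('side');im=c['image'][150:290,200:330,::-1]
d=cap('top');im2=d['image'][90:230,215:345,::-1]
cv2.imwrite('pics/a.png',cv2.resize(np.hstack([im,im2]),None,fx=3,fy=3,interpolation=cv2.INTER_CUBIC))
o=robot.get_obs();print(o['eef_pos'],o['wrist_force'])
E
```

```text
[594.56239636  96.4158609  265.11322028] [ 0.3110815   0.40969098 -0.65825946]
```

View pics/a.png

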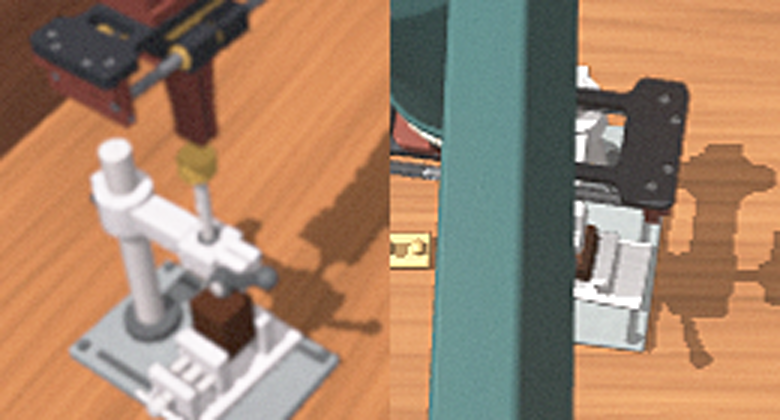

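The tip stands just above the knob (about 10 mm gap), centred, with the gripper's long side along y. Now I get a rough seal height from the first pictures' depth.

```bash
python3 - <<'E'
from h import *
import pickle
cs=pickle.load(open('c0.pkl','rb'))
for n,b in(('side',(255,240,295,275)),('top',(270,155,290,190))):
    c=cs[n];h=cv2.cvtColor(c['image'],cv2.COLOR_RGB2HSV);P=[]
    for v in range(b[1],b[3]):
        for u in range(b[0],b[2]):
            if h[v,u,2]<95 and h[v,u,1]>90 and c['depth'][v,u]>0:
                p=dep(c,u,v)
                if abs(p[0]-593)<26 and abs(p[1]-99)<26 and p[2]<140: P.append([u,v,*p])
    P=np.array(P);print(n,len(P));
    print(P[np.argsort(-P[:,4])][:14].round(0));print(np.percentile(P[:,4],[50,80,90,95,98]))
E
```

```text
side 207
[[282. 249. 575.  90. 104.]
 [268. 249. 604. 105. 103.]
 [281. 250. 576.  93. 103.]
 [277. 248. 587.  92. 103.]
 [269. 255. 592. 118. 103.]
 [275. 256. 578. 114. 103.]
 [279. 252. 577. 100. 103.]
 [278. 247. 587.  89. 102.]
 [279. 247. 585.  87. 102.]
 [265. 252. 605. 115. 102.]
 [274. 257. 579. 117. 102.]
 [281. 249. 578.  90. 102.]
 [276. 255. 578. 110. 102.]
 [277. 254. 578. 106. 101.]]
[ 85.91434373  98.31777714 100.11271252 102.01182562 102.7098228 ]
top 73
[[281. 168. 602.  85. 103.]
 [279. 177. 581.  89. 103.]
 [282. 168. 602.  82. 103.]
 [281. 167. 604.  85. 103.]
 [278. 178. 579.  91. 103.]
 [280. 175. 586.  87. 103.]
 [276. 175. 585.  96. 103.]
 [282. 169. 600.  82. 102.]
 [280. 176. 583.  87. 102.]
 [280. 169. 600.  87. 102.]
 [278. 179. 576.  91. 102.]
 [281. 166. 607.  85. 102.]
 [279. 179. 576.  89. 102.]
 [281. 170. 597.  85. 101.]]
[ 99.78471387 101.33571976 102.36390254 102.89198178 103.04605853]
```

Request:
{"method": "arm_command", "body": {"motion": [0, 0.0, 0.003, 0, 0, 0, -1, 0, 0.0, 0.006, 0, 0, 0, -1, 0, 0, 0.008, 0, 0, 0, -1, 0, 0, 0.01, 0, 0, 0, -1, 0, 0, 0.012, 0, 0, 0, -1, 0, 0, 0.014, 0, 0, 0, -1, 0, 0, 0.016, 0, 0, 0, -1, 0, 0, 0.018, 0, 0, 0, -1, 0, 0, 0.02, 0, 0, 0, -1, 0, 0, 0.022, 0, 0, 0, -1]}}

```text
time: 3.7
eef_pos: [594.0, 96.9, 241.8]
tool_rot: [-180.0, 0.0, -7.2]
wrist_force: [-2.0, -0.1, 1.8]
opening: 0.006
grasp_force: 1.2
```

Both views put the seal top at about 100–103 mm, so contact is expected at TCP z ≈ 224–227.

Request:
{"method": "arm_command", "body": {"motion": [0, 0, 0.002, 0, 0, 0, -1, 0, 0, 0.004, 0, 0, 0, -1, 0, 0, 0.006, 0, 0, 0, -1, 0, 0, 0.0075, 0, 0, 0, -1, 0, 0, 0.009, 0, 0, 0, -1, 0, 0, 0.01, 0, 0, 0, -1]}}

```text
time: 4.3
eef_pos: [594.0, 96.9, 231.7]
tool_rot: [-180.0, 0.0, -7.2]
wrist_force: [-1.5, -1.3, 2.8]
opening: 0.005
grasp_force: 1.2
```

Request:
{"method": "arm_command", "body": {"motion": [0, 0, 0.0004, 0, 0, 0, -1, 0, 0, 0.0008, 0, 0, 0, -1, 0, 0, 0.0011, 0, 0, 0, -1]}}

```text
time: 4.6
eef_pos: [594.0, 96.9, 230.8]
tool_rot: [-180.0, 0.0, -7.2]
wrist_force: [-1.4, 1.1, 1.7]
opening: 0.004
grasp_force: 1.2
```

Request:
{"method": "arm_command", "body": {"motion": [0, 0, 0.0004, 0, 0, 0, -1, 0, 0, 0.0008, 0, 0, 0, -1, 0, 0, 0.0008, 0, 0, 0, -1]}}

```text
time: 4.9
eef_pos: [594.0, 96.9, 229.9]
tool_rot: [-180.0, 0.0, -7.2]
wrist_force: [-1.5, 1.2, 2.1]
opening: 0.004
grasp_force: 1.0
```

Request:
{"method": "arm_command", "body": {"motion": [0, 0, 0.0004, 0, 0, 0, -1, 0, 0, 0.0008, 0, 0, 0, -1, 0, 0, 0.0008, 0, 0, 0, -1]}}

```text
time: 5.2
eef_pos: [594.0, 96.9, 229.1]
tool_rot: [-180.0, 0.0, -7.2]
wrist_force: [-0.8, 0.5, 2.2]
opening: 0.006
grasp_force: 0.9
```

Request:
{"method": "arm_command", "body": {"motion": [0, 0, 0.0004, 0, 0, 0, -1, 0, 0, 0.0008, 0, 0, 0, -1, 0, 0, 0.0008, 0, 0, 0, -1]}}

```text
time: 5.5
eef_pos: [594.0, 96.9, 228.3]
tool_rot: [-180.0, 0.0, -7.2]
wrist_force: [-1.2, 0.0, 2.0]
opening: 0.007
grasp_force: 0.9
```

Request:
{"method": "arm_command", "body": {"motion": [0, 0, 0.0004, 0, 0, 0, -1, 0, 0, 0.0008, 0, 0, 0, -1, 0, 0, 0.0008, 0, 0, 0, -1]}}

```text
time: 5.8
eef_pos: [594.0, 96.9, 227.5]
tool_rot: [-180.0, 0.0, -7.2]
wrist_force: [-1.6, -0.0, 0.9]
opening: 0.003
grasp_force: 0.9
```

Request:
{"method": "arm_command", "body": {"motion": [0, 0, 0.0004, 0, 0, 0, -1, 0, 0, 0.0008, 0, 0, 0, -1, 0, 0, 0.0008, 0, 0, 0, -1]}}

```text
time: 6.1
eef_pos: [594.0, 96.8, 226.7]
tool_rot: [-180.0, 0.0, -7.2]
wrist_force: [-1.3, 1.1, 2.1]
opening: 0.008
grasp_force: 0.9
```

Request:
{"method": "arm_command", "body": {"motion": [0, 0, 0.0004, 0, 0, 0, -1, 0, 0, 0.0008, 0, 0, 0, -1, 0, 0, 0.0008, 0, 0, 0, -1]}}

```text
time: 6.4
eef_pos: [594.0, 96.9, 226.2]
tool_rot: [-180.0, -0.0, -7.2]
wrist_force: [-1.4, 0.1, 4.8]
opening: 0.007
grasp_force: 2.2
```

Request:
{"method": "arm_command", "body": {"motion": [0, 0, 0.0001, 0, 0, 0, -1, 0, 0, 0.0001, 0, 0, 0, -1]}}

```text
time: 6.6
eef_pos: [594.0, 96.9, 226.1]
tool_rot: [-180.0, -0.0, -7.2]
wrist_force: [-1.5, 0.4, 4.6]
opening: 0.011
grasp_force: 2.5
```

Request:
{"method": "arm_command", "body": {"motion": [0, 0, -0.001, 0, 0, 0, -1, 0, 0, -0.006, 0, 0, 0, -1, 0, 0, -0.025, 0, 0, 0, -1, -0.03, -0.01, -0.025, 0, 0, 0, -1, -0.076, -0.028, -0.025, 0, 0, 0, -1, -0.076, -0.028, -0.025, 0, 0, 0, -1, -0.076, -0.028, -0.01, 0, 0, 0, -1, -0.076, -0.028, 0.008, 0, 0, 0, -1, -0.076, -0.028, 0.012, 0, 0, 0, -1, -0.076, -0.028, 0.012, 0, 0, 0, -1]}}

```text
time: 7.6
eef_pos: [522.1, 134.0, 213.4]
tool_rot: [180.0, 0.1, -7.3]
wrist_force: [-0.0, 0.1, 0.4]
opening: 0.006
grasp_force: 0.0
```

```bash
python3 - <<'E'
from h import *
c=cap('side');im=c['image'][170:300,210:340,::-1]
cv2.imwrite('pics/b.png',cv2.resize(im,None,fx=4,fy=4,interpolation=cv2.INTER_CUBIC))
o=robot.get_obs();print(o['eef_pos'],o['wrist_force'])
E
```

```text
[522.58040936 134.03623188 214.05467376] [-0.00535382 -0.34207207 -0.12225906]
```

View pics/b.png

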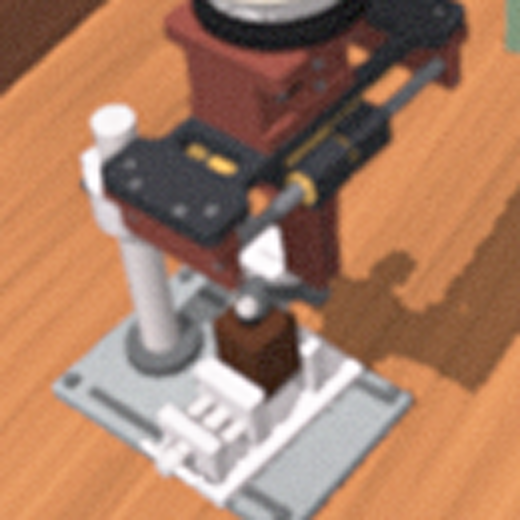

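The closed tip stands directly above the lever's ball, around (310,285) in the crop. I follow the arc down.

Request:
{"method": "arm_command", "body": {"motion": [-0.001, 0, 0.006, 0, 0, 0, -1, -0.004, 0, 0.012, 0, 0, 0, -1, -0.007, 0, 0.018, 0, 0, 0, -1, -0.01, 0, 0.024, 0, 0, 0, -1, -0.013, 0, 0.03, 0, 0, 0, -1, -0.015, 0, 0.036, 0, 0, 0, -1, -0.016, 0, 0.042, 0, 0, 0, -1, -0.017, 0, 0.048, 0, 0, 0, -1, -0.018, 0, 0.053, 0, 0, 0, -1, -0.018, 0, 0.058, 0, 0, 0, -1]}}

```text
time: 8.65
eef_pos: [503.2, 136.7, 156.2]
tool_rot: [-180.0, 0.1, -7.2]
wrist_force: [-3.8, -0.4, 7.1]
opening: 0.008
grasp_force: 3.6
```

Request:
{"method": "arm_command", "body": {"motion": [0, 0, 0.003, 0, 0, 0, -1, 0, 0, 0.006, 0, 0, 0, -1, 0, 0, 0.008, 0, 0, 0, -1, 0, 0, 0.01, 0, 0, 0, -1, 0, 0, 0.01, 0, 0, 0, -1]}}

```text
time: 9.15
eef_pos: [504.0, 136.6, 146.4]
tool_rot: [-180.0, 0.0, -7.2]
wrist_force: [-3.2, 0.2, 5.8]
opening: 0.002
grasp_force: 3.0
```

Request:
{"method": "arm_command", "body": {"motion": [0, 0, 0.001, 0, 0, 0, -1, 0, 0, 0.002, 0, 0, 0, -1, 0, 0, 0.003, 0, 0, 0, -1, 0, 0, 0.003, 0, 0, 0, -1]}}

```text
time: 9.55
eef_pos: [504.5, 136.5, 143.8]
tool_rot: [-180.0, -0.1, -7.2]
wrist_force: [-2.3, -0.3, 7.3]
opening: 0.005
grasp_force: 3.8
```

Request:
{"method": "arm_command", "body": {"motion": [0, 0, 0.0005, 0, 0, 0, -1, 0, 0, 0.001, 0, 0, 0, -1, 0, 0, 0.001, 0, 0, 0, -1]}}

```text
time: 9.85
eef_pos: [504.7, 136.5, 142.9]
tool_rot: [-180.0, -0.1, -7.2]
wrist_force: [-2.0, 0.1, 8.9]
opening: 0.008
grasp_force: 4.2
```

Near the end stop (about 1.08 rad). Retreat: out along -x a little, then up and back.

Request:
{"method": "arm_command", "body": {"motion": [0, 0, -0.002, 0, 0, 0, -1, 0, 0, -0.006, 0, 0, 0, -1, -0.01, 0, -0.03, 0, 0, 0, -1, -0.03, 0, -0.07, 0, 0, 0, -1, -0.05, 0, -0.12, 0, 0, 0, -1, -0.05, 0.04, -0.15, 0, 0, 0, -1, -0.05, 0.08, -0.15, 0, 0, 0, -1, -0.05, 0.13, -0.15, 0, 0, 0, -1, -0.05, 0.18, -0.15, 0, 0, 0, -1, -0.05, 0.22, -0.15, 0, 0, 0, -1, -0.05, 0.25, -0.15, 0, 0, 0, -1, -0.05, 0.25, -0.15, 0, 0, 0, -1]}}

```text
time: 11.05
eef_pos: [422.9, -108.4, 292.1]
tool_rot: [179.9, -0.0, -7.5]
wrist_force: [0.5, -0.3, -0.0]
opening: 0.006
grasp_force: 0.0
```

```bash
python3 - <<'E'
from h import *
c=cap('side');im=c['image'][185:285,215:315,::-1]
d=cap('top');im2=d['image'][100:200,230:330,::-1]
cv2.imwrite('pics/f.png',cv2.resize(np.hstack([im,im2]),None,fx=4,fy=4,interpolation=cv2.INTER_CUBIC))
o=robot.get_obs();print(o['time'],o['eef_pos'],o['wrist_force'])
E
```

```text
11.15 [ 423.02088295 -105.32219921  291.86752696] [ 0.49155938 -0.47591091  0.0918912 ]
```

View pics/f.png

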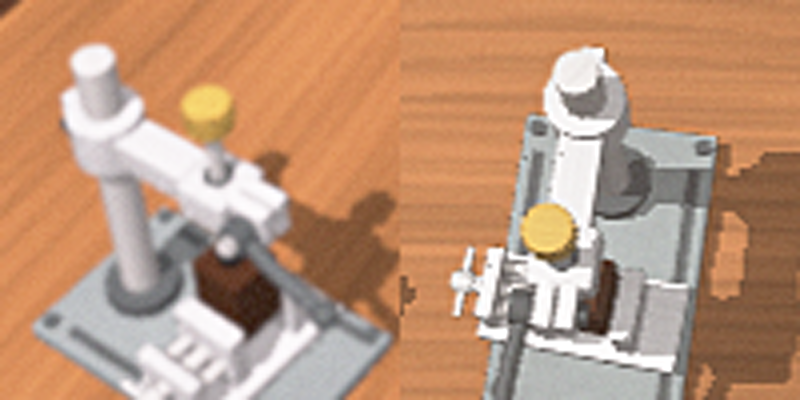

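The lever is swung well below level (it runs to about (325,310) in the left crop). The knob is lowered, at (208,100), and the arm is clear.

```bash
python3 -c "
from cell import robot
print(robot.sign_off())"
```

```text
the job is handed in; nothing more can be done
None
```

The job is handed in at about 11 s: the rod's foot was lowered onto the walnut seal with about 2.5 N by the wrist force, the clamp lever was pushed to about 1.08 rad of its 1.1 rad stop and let go, and the arm touched nothing else.

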